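Fish the water cartridge out of a slim cover pot with its lifting key

TASK

Take the lifting key from its wooden stand, reach down into the slim square cover pot with it, feel lightly for the slot in the cap of the water cartridge at the bottom, turn the key crosswise under the cap and draw the cartridge out with it. Set the cartridge gently upright in the middle of the square saucer, free the key and hang it back in its stand. Press only lightly with the key, do not touch the cartridge with the fingers, and leave the mug, the little succulent and the clock alone.

Things in the scene. Friction and masses are not known exactly. Their poses are not given: they have to be found in the camera images.
- pot: White ceramic square cover pot, fixed, upright, open on top: 66 x 66 mm outside, 140 mm high, walls 7 mm (well 52 x 52 mm). Origin at the centre of its underside on the desk; z up, x and y along its sides.
- cartridge: Grey plastic water cartridge, loose, standing in the pot's well: 46 x 46 mm, 52 mm high, about 0.26 kg. Origin at the centre of its underside, z up, x and y along its sides. Under its cap is an empty chamber 40 x 40 mm, 15 mm deep (floor 32 mm above the origin).
- key: Lifting key, loose, 152 mm long, 0.12 kg, hanging upright in the stand. Origin at the centre of the foot's underside, z up the rod. Steel foot bar 20 mm along x, 6 mm along y, 5 mm high; rod 8 mm thick above it. The foot passes the cap's slot when its x lies along the slot, and holds under the cap when turned about a quarter turn.
- stand: Block of light wood fixed to the desk, 64 x 64 mm, 120 mm high, with an upright round hole 28 mm wide and 114 mm deep in the middle of its top. Origin at the centre of its underside. The key hangs in the hole by its collar: its foot is then 12 mm above the desk.
- saucer: Terracotta square saucer fixed to the desk, 130 x 130 mm, rim 14 mm high and 6 mm thick, flat inside. Origin at the centre of its underside.
- saucer_in (a point): Centre of the saucer's inner floor (its top surface, where the cartridge must stand); z up.
- mug: White mug with a handle, 80 mm wide and 90 mm high, loose bystander. Origin at the centre of its underside.
- succulent: Small succulent in a grey concrete pot 60 mm wide and 55 mm high, about 100 mm high with its leaves, loose bystander. Origin at the centre of its underside.
- clock: Round white alarm clock 84 mm wide with two small steel bells, about 112 mm high, loose bystander. Origin at the centre of its underside.
- pot_rim (a point): Centre of the pot's mouth, at rim height. Below it, at the bottom of the well, a grey felt seat on a soft spring carries the cartridge: seat top 22 mm above the desk unloaded, gives 1 mm per 0.8 N, bottoms out hard after 14 mm (the cartridge's own weight takes about 3 mm of it).
- cartridge_top (a point): Centre of the cap's top face, 52 mm above the cartridge's origin; axes are the cartridge's. Round steel cap 36 mm across, 5 mm thick, with one central through slot 25 x 9 mm. The cap turns stiffly (0.12 N m) and has been left at any angle: the slot's length lies within 1.2 rad either way of the cartridge's x axis, its angle is not measured.
- key_grip (a point): Grip point on the key's wooden handle, 136 mm above the key's origin, same axes. The handle is 36 mm along x, 18 mm along y, from 112 to 152 mm above the key's origin: pinch it from above along y. Below it, at 108 to 112 mm, is a round steel collar 40 mm across.
There are look-alikes about, which are no part of the job. Of the things shaped like the cartridge, the grey one is meant.

How it is judged (in metres and radians):
On the way, in this order (a step that is already met when the one before it is completed fails the run):
1. the key is drawn out of its stand (height (world z) of key above 0.125 m), for 0.1 s.
2. the cartridge hangs on the key, lifted clear of the pot (height (world z) of cartridge above 0.142 m and contact force between key and cartridge above 0.8 N), for 0.2 s.
3. the cartridge stands upright in the saucer (distance between cartridge and saucer_in below 0.025 m and z of cartridge in the frame of saucer_in below 0.004 m and angle between cartridge's own z axis and vertical below 0.1 rad and contact force between cartridge and saucer above 1 N), for 0.1 s.
At the end, for the whole second after the job is handed in: The cartridge stands upright (within 0.1 rad) and still on the saucer's floor, its centre within 25 mm of the saucer's centre, and the key hangs upright and still in its stand, its collar resting on the block (foot no more than 18 mm above the desk, within 12 mm of the stand's axis) (distance between cartridge and saucer_in below 0.025 m and z of cartridge in the frame of saucer_in below 0.004 m and angle between cartridge's own z axis and vertical below 0.1 rad and linear speed of each of cartridge, key below 0.02 m/s and horizontal distance between key and stand below 0.012 m and height (world z) of key below 0.018 m and angle between key's own z axis and vertical below 0.15 rad); the robot touches nothing.
It fails at once if the key bears on the cartridge with more than 20 N (contact force between key and cartridge above 20 N).
It fails at once if the fingers touch the cartridge (contact force between the fingers and cartridge above 0.5 N).
It fails at once if the cartridge is banged down on the saucer (over 30 N) (contact force between cartridge and saucer above 30 N).
It fails at once if the mug, succulent or clock is shifted by more than 20 mm (distance of any of mug, succulent, clock from where it was at the start of the episode above 0.02 m).
It also fails if it takes over 72 s, if anything falls off the work surface, if the arm or the gripper's body presses on something with over 40 N, if the wrist force passes 120 N, or if a joint passes its speed limit or range.

ROBOT

A 7-joint arm with a two-finger parallel gripper is mounted at the origin on the work surface. World frame = base frame: x ahead of the robot, y to its left, z up, the work surface at z = 0. Lengths are in mm, angles in rad, forces in N, time in s.
With the tool pointing down it reaches from about 400 to 875 mm from the base axis. Payload 4.4 kg.
Tool frame: the origin (TCP) lies at the very end of the fingers, on their centre line; the grasp point (between the pads) lies ctrl.grip_point_offset behind it (ctrl.grip_point_offset is the distance from the TCP to the grasp point, in mm); z points along the fingers, y is the line along which they close (so a half turn about z gives the same grasp; the last joint's range is limited). The gripper opens to 85 mm and grips with 20 to 120 N. Pads are 22 mm wide; open, the fingers measure 114 mm over their backs; the gripper's body (76 mm by 85 mm) begins 54 mm behind the grasp point. The pads swing forward as they close: fully open they stand 13 mm farther back than shut.
Start: joints at [1.176, 0.628, 0.038, 1.517, -0.027, 0.996, -0.02], TCP at [209.918, -615.185, 231.313] pointing down, gripper open.
Joint ranges: [-3.06, 3.06], [-0.37, 2.12], [-1.25, 1.32], [0.18, 2.47], [-1.1, 4.24], [0.23, 1.98], [-2.94, 2.94]. Speed limits (rad/s): [2.57, 2.57, 3.14, 3.14, 3.14, 3.14, 3.14].

INTERFACE

Orientations are given as [roll, pitch, yaw] about the fixed x, y, z axes, in that order (R = Rz(yaw) Ry(pitch) Rx(roll)).
In Python, from cell import read_state, cams, ctrl, models gives the robot as it stands. The module is installed in compiled form; this text tells all that it offers.
- The arm moves only by the shell command python3 -m creep 'ROWS'. ROWS is a JSON list of rows, 1 to 12 of them, each written [[dx, dy, dz], [rx, ry, rz], opening]: dx, dy, dz in normalised numbers (1 is 1000 mm), then a rotation vector rx, ry, rz in a scale on which 1.0 is pi rad, then the finger opening in mm; each row shifts and turns the commanded pose from where the row before left it, along the tool's axes as they then stand; what a row does not reach is not made up. A row lasts 1/10 s, in which the tool goes at most 50 mm and 0.15 rad, less where a joint would pass 70% of its speed; a pose out of reach is approached as far as the arm can. The fingers move at their own pace and stop on an object; the grip force is fixed at half the most. Time passes only in rows, so rows that do not move let the fingers close. It prints the time, the measured TCP pose, the force, the opening and the grip force at its end. No shift or turn number may pass 1 either way. Input that does not fit is refused with a message, and nothing moves.
- read_state(): the state, without advancing time (a new reading comes with each control period).
- cams.get_image(name): name is "scene" or "top"; returns (picture, depth): 384x512x3 uint8, blue, green, red; 384x512 float32, mm along the optical axis (not along the pixel's ray), 0 where there is no reading.
- cams.calibration(name): a dict with "fx", "fy", "cx", "cy" (pixels), "rvec" (rotation vector, rad) and "tvec" (3), from world to camera coordinates, as OpenCV has them. Camera axes: x right, y down, z forward; pixel columns grow to the right and rows downward; lengths in mm; the calibration is good to about 2 mm. A picture is of the moment at which its call begins. calibration takes no time and is no camera call.
- ctrl.finish_job(): hands the job in; it is judged then, once.
Trained networks look in the newest picture that a camera, given by its name, has taken for a name from the list of things; names that differ only in an ending like _2 or _b are one class to them, and where a whole thing is asked for, a point or a joint stands for the part that bears it (a point fixed in the world has none). Each returns a list of dicts, best first, with "confidence" (0 to 1); they miss things now and then, are a little off and sometimes report something else, mostly with a low value. They report only what shows in the picture. A call takes as long as a camera call. They do not tell look-alikes from the thing itself.
- models.search_frame(thing, camera): "extent" ([left, top, right, bottom] in pixels, round what is visible of it).
- models.mark_of(thing, camera): "position" ([column, row] in pixels: a listed point, or the origin of a listed thing).
The state is a dict: "clock": time; "qpos": joint angles; "qd": joint speeds; "tau": joint torques, N m; "eef_pos": TCP position; "tool_rot": TCP orientation; "force": force on the tool from outside, world axes, zero at the start; "torque": the same for the moment, N m; "width": finger opening in mm; "gripper_force": force on a finger pad.
Only numpy, scipy, OpenCV 4.12 (cv2) and the standard library are available. Lean on these libraries where they do the work, as an engineer would, in place of code of your own. Each camera call takes 0.05 s, during which the arm holds its last target. There are 200 camera calls.

## Working session

There is one attempt and no reset: what is moved stays moved. The work goes in short steps, Python scripts to look and compute and a shell command to move; the robot and the scene stay as the last step left them, time stands still between calls to the robot, and variables do not carry over. Pictures are saved under pics/ and viewed, at most 10 in all, crops included, and the job is handed in when it is done.

```bash
mkdir -p pics; ls
python3 - <<'E'
from cell import read_state,cams,ctrl,models
import cv2,numpy as np
print(read_state(),ctrl.grip_point_offset)
for c in("scene","top"):
    im,d=cams.get_image(c); cv2.imwrite(f"pics/{c}0.png",im); np.save(f"{c}0.npy",d)
    k=cams.calibration(c); R,_=cv2.Rodrigues(np.array(k["rvec"],float)); print(c,k,"campos",-R.T@np.array(k["tvec"]).ravel())
E
```

```text
pics
{'clock': 0.0, 'qpos': array([ 1.17624389,  0.62935754,  0.03843189,  1.51836154, -0.02700001,
        0.99628275, -0.01999445]), 'qd': array([-0.00011867, -0.00173678,  0.00021011, -0.0008327 , -0.0002956 ,
        0.00068692, -0.00041513]), 'tau': array([ 1.44542469e-04, -5.63414204e+01,  1.22631546e+00, -1.93444848e+01,
        1.09642575e-02,  1.05832180e-02,  2.81788527e-05]), 'eef_pos': array([ 209.69436992, -614.59392506,  230.38356903]), 'tool_rot': array([-3.13970128e+00,  1.94305945e-05,  3.28766285e-01]), 'force': array([0.43378834, 0.15949249, 0.46254668]), 'torque': array([ 0.04330855,  0.01318989, -0.05005036]), 'gripper_force': 0.0, 'width': 85.40064630516248} 18.700000000000003
scene {'fx': 393.22637604181574, 'fy': 393.22637604181574, 'cx': 262.943178944646, 'cy': 189.39045962814404, 'rvec': array([ 2.11494648,  1.24531808, -0.45719053]), 'tvec': array([-275.30611224, -315.9955961 , 1391.51680709])} campos [1146.58171188 -351.49273483  820.8342902 ]
top {'fx': 434.1146298269519, 'fy': 434.1146298269519, 'cx': 258.11643893094606, 'cy': 192.58892211011042, 'rvec': array([ 2.17648871, -2.19484225,  0.07580666]), 'tvec': array([ -16.39312309,  598.76342429, 1101.16312895])} campos [ 520.37865537  -21.57839084 1140.21359289]
```

View pics/scene0.png

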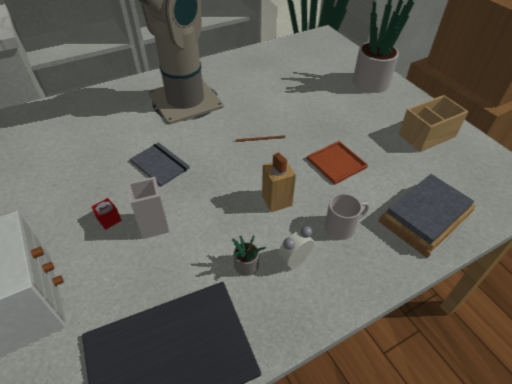

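View pics/top0.png

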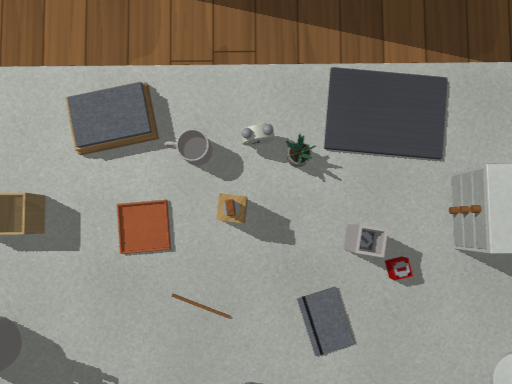

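```bash
cat > h.py <<'E'
from cell import read_state,cams,ctrl,models
import cv2,numpy as np
from scipy.spatial.transform import Rotation as Ro
def K(c):
    k=cams.calibration(c); return k,cv2.Rodrigues(np.array(k["rvec"],float))[0],np.array(k["tvec"],float).ravel()
def onz(c,uv,z):
    k,R,t=K(c); r=R.T@np.array([(uv[0]-k["cx"])/k["fx"],(uv[1]-k["cy"])/k["fy"],1]); o=-R.T@t
    return o+r*(z-o[2])/r[2]
def cloud(c,d):
    k,R,t=K(c); v,u=np.mgrid[:d.shape[0],:d.shape[1]]
    p=np.stack([(u-k["cx"])/k["fx"]*d,(v-k["cy"])/k["fy"]*d,d],-1)
    p=(p-t)@R; p[d<=0]=np.nan; return p
def proj(c,p):
    k,R,t=K(c); q=R@np.array(p,float)+t; return [q[0]/q[2]*k["fx"]+k["cx"],q[1]/q[2]*k["fy"]+k["cy"]]
def go(p,yaw=None):
    "tool-frame step from measured pose to TCP p"
    s=read_state(); R=Ro.from_euler('xyz',s["tool_rot"]); e=s["eef_pos"]
    out=R.inv().apply(np.array(p)-e)
    T=Ro.from_euler('xyz',[np.pi,0,s["tool_rot"][2] if yaw is None else yaw])
    return out.round(1),(R.inv()*T).as_rotvec().round(3)
E
python3 - <<'E'
from h import *
for c in("top","scene"):
    for t in("key","key_grip","stand","pot","pot_rim","cartridge","cartridge_top","saucer","saucer_in","mug","succulent","clock"):
        print(c,t,[(np.round(m["position"],1).tolist(),round(m["confidence"],2)) for m in models.mark_of(t,c)])
E
```

```text
top key [([236.2, 207.3], 0.66)]
top key_grip [([231.7, 208.0], 0.78), ([258.3, 138.7], 0.37)]
top stand [([234.2, 210.1], 0.63)]
top pot [([357.4, 240.8], 0.7), ([364.5, 239.3], 0.65), ([139.8, 225.7], 0.18)]
top pot_rim [([368.5, 242.4], 0.7)]
top cartridge [([393.8, 265.3], 0.67), ([360.1, 239.6], 0.47), ([232.4, 208.6], 0.22), ([230.9, 205.0], 0.21)]
top cartridge_top [([366.1, 238.4], 0.76), ([399.2, 271.4], 0.59)]
top saucer [([143.4, 225.5], 0.57)]
top saucer_in [([142.2, 224.2], 0.62), ([295.4, 155.7], 0.45), ([232.2, 208.2], 0.31)]
top mug [([198.3, 151.7], 0.75)]
top succulent [([293.3, 157.7], 0.85), ([145.5, 225.8], 0.55)]
top clock [([258.0, 139.5], 0.69)]
scene key []
scene key_grip [([277.3, 158.5], 0.74), ([153.9, 226.0], 0.74)]
scene stand [([276.0, 202.3], 0.74), ([152.7, 225.7], 0.62)]
scene pot [([157.2, 225.2], 0.64)]
scene pot_rim [([139.1, 190.2], 0.98)]
scene cartridge [([112.7, 219.9], 0.78)]
scene cartridge_top [([102.0, 209.0], 0.7), ([337.1, 163.3], 0.55), ([245.4, 262.8], 0.18)]
scene saucer [([335.6, 160.6], 0.76), ([279.0, 158.9], 0.63), ([152.1, 224.8], 0.35)]
scene saucer_in [([336.1, 159.8], 0.74)]
scene mug [([340.3, 226.5], 0.87)]
scene succulent [([245.6, 261.5], 0.63), ([334.5, 163.5], 0.43)]
scene clock [([293.8, 262.4], 0.56)]
```

Candidates for the cartridge: the grey one down in the pot, top (367,240), and the red look-alike on the desk, top (400,268). By the description I take the grey one. The only key is in the wooden stand at top (232,208); the pencil at (200,305) is not a key. I'll check with a close crop and measure from the depth images.

Run:
```python
from h import *
im,d=cams.get_image("top")
a=cv2.resize(im[215:285,335:415],None,fx=5,fy=5,interpolation=cv2.INTER_CUBIC)
b=cv2.resize(im[185:230,205:255],None,fx=7,fy=7,interpolation=cv2.INTER_CUBIC)
b=cv2.copyMakeBorder(b,0,a.shape[0]-b.shape[0],0,0,cv2.BORDER_CONSTANT)
cv2.imwrite("pics/crop1.png",np.hstack([a,b]))
P=cloud("top",np.mean([cams.get_image("top")[1] for _ in range(8)],0)); np.save("P.npy",P)
S=cloud("scene",np.mean([cams.get_image("scene")[1] for _ in range(8)],0)); np.save("S.npy",S)
def fit(Q,n,zlo,zhi,c,r):
    m=(Q[...,2]>zlo)&(Q[...,2]<zhi)&(np.hypot(Q[...,0]-c[0],Q[...,1]-c[1])<r)
    q=Q[m]; 
    if len(q)<4: print(n,"few",len(q));return
    rect=cv2.minAreaRect(q[:,:2].astype(np.float32)); print(n,len(q),q.mean(0).round(1),[np.round(x,1) for x in rect])
for nm,Q in(("top",P),("scene",S)):
    for n,uv,z,b in(("pot rim",(369,240),140,(133,148)),("stand top",(232,208),120,(113,127)),("handle top",(231,208),164,(150,172)),("saucer rim",(144,226),14,(9,20)),("saucer fl",(144,226),5,(2,9)),("cart top",(368,240),70,(50,85))):
        c=onz("top",uv,z); fit(Q,nm+" "+n,*b,c,100 if "sauc" in n else (30 if "cart" in n else 55)); 
    print("desk",np.nanmedian(Q[300:340,40:160,2]) if nm=="top" else np.nanmedian(Q[60:100,240:300,2]))
for uv in((358,240),(399,268),(193,147),(258,132),(299,152)): print(uv,onz("top",uv,50).round())
```

```text
top pot rim 360 [ 479.4 -280.8  139.2] [array([ 479.2, -281.5]), array([102.8,  83.1]), np.float64(6.2)]
top stand top 583 [556.5  41.4 119.9] [array([556.7,  41.9]), array([63.9, 63.9]), np.float64(83.0)]
top handle top 127 [556.5  42.  162.9] [array([556.7,  42.3]), array([35.9, 17.7]), np.float64(7.4)]
top saucer rim 455 [514.3 278.4  12.6] [array([514.4, 277.1]), array([129.9, 130.3]), np.float64(4.6)]
top saucer fl 2028 [514.1 277.5   5.2] [array([514.1, 274.5]), array([127.9, 125.4]), np.float64(4.1)]
top cart top 285 [ 476.8 -292.3   67.7] [array([ 476.6, -289.3]), array([36.1, 52.2]), np.float64(79.4)]
desk -0.6965668919054224
scene pot rim 346 [ 482.  -281.2  139.1] [array([ 479. , -280.2]), array([65.8, 67.2]), np.float64(80.5)]
scene stand top 369 [566.6  35.  120.7] [array([557.5,  42.4]), array([64.3, 64.8]), np.float64(82.9)]
scene handle top 126 [560.9  40.4 161.3] [array([557.9,  42.3]), array([35.7, 17.9]), np.float64(7.3)]
scene saucer rim 349 [518.5 276.   13.5] [array([515.1, 277.2]), array([130.2, 130.5]), np.float64(4.4)]
scene saucer fl 1144 [518.1 277.2   6.8] [array([518.5, 271.3]), array([194.2, 182.5]), np.float64(42.7)]
scene cart top few 0
desk 0.8608014875202713
(358, 240) [ 476. -270.   50.]
(399, 268) [ 406. -370.   50.]
(193, 147) [714. 143.  50.]
(258, 132) [751. -22.  50.]
(299, 152) [ 699. -126.   50.]
```

View pics/crop1.png

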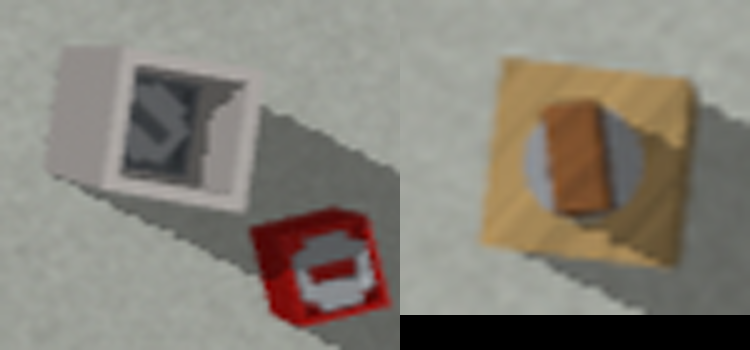

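The crop shows the grey cartridge in the pot, with its steel cap and dark diagonal slot near crop (158,130), about top (366,241). The red look-alike is beside it, and the key handle's long side runs nearly along the image's vertical. Next I rectify the cap plane and refine the rim pose.

Run:
```python
from h import *
ims=[cams.get_image("top")[0].astype(np.float32) for _ in range(6)]
im=np.mean(ims,0)
P=np.load("P.npy")
m=(P[...,2]>134)&(P[...,2]<146)&(np.hypot(P[...,0]-479,P[...,1]+280.5)<49)
q=P[m][:,:2].astype(np.float32); print("rim",cv2.minAreaRect(q))
z=71;c=(479,-281);s=10;H=30
W=np.array([[c[0]+H,c[1]+H],[c[0]+H,c[1]-H],[c[0]-H,c[1]-H],[c[0]-H,c[1]+H]])
src=np.float32([proj("top",(*w,z)) for w in W]); dst=np.float32([[0,0],[2*H*s,0],[2*H*s,2*H*s],[0,2*H*s]])
M=cv2.getPerspectiveTransform(src,dst); o=cv2.warpPerspective(im,M,(2*H*s,2*H*s),flags=cv2.INTER_CUBIC)
o=np.clip(o*1.6,0,255).astype(np.uint8); cv2.imwrite("pics/rect1.png",o)
```

```text
rim ((475.5614013671875, -285.9544982910156), (77.47219848632812, 91.05438995361328), 79.68179321289062)
```

View pics/rect1.png

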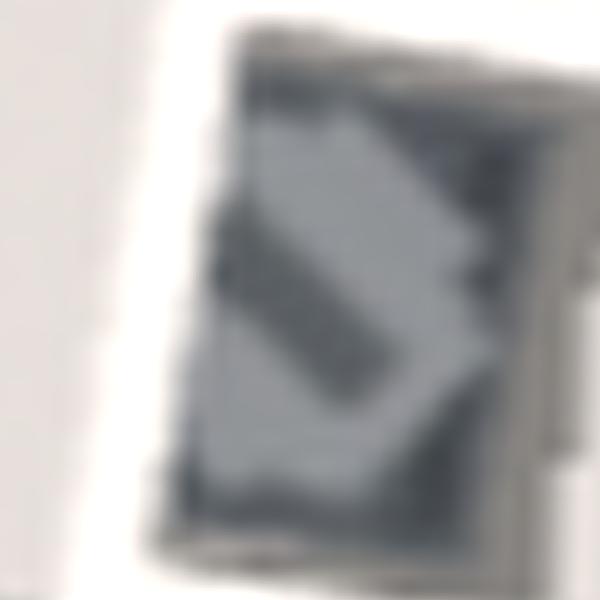

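Run:
```python
from h import *
for y in(0.129,): print(go([557,42.2,270],y))
```

```text
(array([ 540.7, -510.1,  -38.7]), array([-0. , -0. ,  0.2]))
```

The rectified view, 10 px/mm, shows the slot's long edges from (265,215) to (410,345) and from (215,290) to (335,405). That gives a slot yaw of about 0.82 rad and a centre near (479,-281). Moving to the stand.

The rows are not in the units I measure in: shifts go in shares of 1000 mm and turns go in shares of pi rad. I convert before sending: 36 mm / 1000 = 0.036, -34 mm / 1000 = -0.034.

```bash
python3 -m creep '[[[0.036, -0.034, -0.003], [0, 0, 0], 85], [[0.036, -0.034, -0.003], [0, 0, 0], 85], [[0.036, -0.034, -0.003], [0, 0, 0], 85], [[0.036, -0.034, -0.003], [0, 0, 0], 85], [[0.036, -0.034, -0.003], [0, 0, 0], 85], [[0.036, -0.034, -0.003], [0, 0, 0], 85], [[0.036, -0.034, -0.003], [0, 0, 0], 85], [[0.036, -0.034, -0.003], [0, 0, 0], 85], [[0.036, -0.034, -0.003], [0, 0, 0], 85], [[0.036, -0.034, -0.003], [0, 0, 0], 85], [[0.036, -0.034, -0.003], [0, 0, 0], 85], [[0.036, -0.034, -0.003], [0, 0, 0], 85]]'; python3 -c "
from h import *
print(go([557,42.2,230],0.129))"
```

```text
clock: 3.65
eef_pos: [487.8, -87.7, 267.8]
tool_rot: [3.141, -0.001, 0.329]
force: [-0.1, -0.3, 0.8]
width: 84.8
gripper_force: 0.0
(array([ 107.4, -100.7,   37.8]), array([ 0.001, -0.001,  0.2  ]))
```

Converted, 36 mm / 1000 = 0.036, 35 mm / 1000 = 0.035, 0.1 rad / 3.1416 = 0.0318.

```bash
python3 -m creep '[[[0.036, -0.034, 0], [0, 0, 0], 60], [[0.036, -0.034, 0], [0, 0, 0], 60], [[0.035, -0.033, 0.01], [0, 0, 0], 60], [[0, 0, 0.02], [0, 0, 0.0318], 60], [[0, 0, 0.008], [0, 0, 0.0318], 60], [[0, 0, 0], [0, 0, 0], 60]]'; python3 -c "
from h import *
print(go([557,42.2,130],0.129),read_state()['qpos'].round(2))"
```

```text
clock: 4.25
eef_pos: [554.8, 40.9, 228.0]
tool_rot: [3.141, 0.003, 0.129]
force: [-0.3, -0.4, 0.3]
width: 60.0
gripper_force: 0.0
(array([ 2.6, -1.1, 98. ]), array([0.   , 0.003, 0.   ])) [-0.11  0.5  -0.02  1.78  0.01  0.86 -1.58]
```

Converted, 30 mm / 1000 = 0.03, 25 mm / 1000 = 0.025.

```bash
python3 -m creep '[[[0.002, -0.001, 0.03], [0, 0, 0], 60], [[0, 0, 0.03], [0, 0, 0], 60], [[0, 0, 0.025], [0, 0, 0], 60], [[0, 0, 0.01], [0, 0, 0], 60], [[0, 0, 0], [0, 0, 0], 60]]'; python3 -c "
from h import *
print(go([557,42.2,130],0.129))"
```

```text
clock: 4.75
eef_pos: [557.1, 41.4, 133.8]
tool_rot: [-3.142, 0.002, 0.129]
force: [0.1, -0.0, 0.1]
width: 60.0
gripper_force: 0.0
(array([-0. , -0.8,  3.8]), array([-0.   ,  0.002,  0.   ]))
```

Converted, 3.5 mm / 1000 = 0.0035, -0.8 mm / 1000 = -0.0008.

```bash
python3 -m creep '[[[0, -0.0008, 0.0035], [0, 0, 0], 40], [[0, 0, 0], [0, 0, 0], 10], [[0, 0, 0], [0, 0, 0], 10], [[0, 0, 0], [0, 0, 0], 10], [[0, 0, 0], [0, 0, 0], 10], [[0, 0, 0], [0, 0, 0], 10], [[0, 0, 0], [0, 0, 0], 10]]'; python3 -m creep '[[[0, 0, 0], [0, 0, 0], 10], [[0, 0, -0.005], [0, 0, 0], 10], [[0, 0, -0.01], [0, 0, 0], 10], [[0, 0, -0.015], [0, 0, 0], 10], [[0, 0, -0.02], [0, 0, 0], 10], [[0, 0, -0.025], [0, 0, 0], 10], [[0, 0, -0.03], [0, 0, 0], 10], [[0, 0, -0.03], [0, 0, 0], 10], [[0, 0, -0.015], [0, 0, 0], 10], [[0, 0, 0], [0, 0, 0], 10]]'
```

```text
clock: 5.45
eef_pos: [558.2, 42.8, 132.0]
tool_rot: [3.142, -0.002, 0.129]
force: [-0.5, 0.0, 7.0]
width: 17.5
gripper_force: 59.5
clock: 6.45
eef_pos: [558.9, 42.7, 283.7]
tool_rot: [3.141, -0.006, 0.129]
force: [0.5, 0.8, -0.7]
width: 17.0
gripper_force: 58.6
```

Run:
```python
from h import *
print(go([479,-281,285],0.82))
S=cloud("scene",np.mean([cams.get_image("scene")[1] for _ in range(4)],0))
e=read_state()["eef_pos"]
m=(S[...,2]>150)&(S[...,2]<300)&(np.hypot(S[...,0]-e[0],S[...,1]-e[1])<26)
q=S[m]
for a in range(156,300,6):
    w=q[(q[:,2]>=a)&(q[:,2]<a+6)]
    if len(w): print(a,len(w),w.mean(0).round(1),np.ptp(w,axis=0).round(1))
```

```text
(array([-120.7,  310.8,   -1.9]), array([ 0.002, -0.005, -0.691]))
162 12 [559.3  40.9 166.6] [18.4  6.5  3.1]
168 7 [557.5  40.8 170.4] [12.5  5.7  4.9]
174 5 [559.2  40.  176.8] [3.1 4.5 4.7]
180 6 [559.5  40.1 182.9] [3.8 3.9 5.4]
186 5 [559.3  40.4 188.3] [4.3 3.2 4.6]
192 4 [560.1  40.3 195.1] [1.9 3.2 5.3]
198 4 [559.4  40.4 200.8] [2.1 2.5 3. ]
204 5 [556.9  39.  207.3] [15.7  4.4  4.1]
210 6 [559.8  40.8 213.4] [3.9 4.4 3.3]
216 6 [559.1  40.9 219. ] [3.6 5.1 5. ]
222 5 [559.2  40.4 225. ] [3.6 3.8 4.4]
228 6 [558.9  40.2 231.2] [3.7 4.4 3.6]
234 6 [558.7  40.  237.2] [4.  3.7 3.5]
240 4 [560.2  40.  244.1] [1.  2.3 3.1]
246 4 [559.6  40.  249.5] [1.7 2.6 3.4]
252 3 [559.4  41.2 253.3] [0.8 5.2 1.7]
258 3 [563.1  38.5 259.8] [2.2 3.9 0.8]
270 57 [564.4  32.5 274.1] [34.9 31.7  4.6]
276 24 [569.8  38.  279.1] [25.8 25.7  5.6]
282 23 [571.   37.8 285.1] [20.6 27.5  5.6]
288 33 [570.4  35.7 291.4] [16.8 36.5  5.9]
294 41 [568.6  35.7 297.1] [19.5 43.5  5.9]
```

Converted, 44 mm / 1000 = 0.044, 25 mm / 1000 = 0.025, -0.14 rad / 3.1416 = -0.0446.

```bash
python3 -m creep '[[[-0.009, 0.022, 0], [0, 0, 0], 10], [[-0.017, 0.044, 0], [0, 0, 0], 10], [[-0.017, 0.044, 0], [0, 0, 0], 10], [[-0.017, 0.044, 0], [0, 0, 0], 10], [[-0.017, 0.044, 0], [0, 0, 0], 10], [[-0.017, 0.044, 0], [0, 0, 0], 10], [[-0.017, 0.044, -0.001], [0, 0, 0], 10], [[-0.01, 0.025, -0.001], [0, 0, -0.0414], 10], [[0, 0, 0], [0, 0, -0.0446], 10], [[0, 0, 0], [0, 0, -0.0446], 10], [[0, 0, 0], [0, 0, -0.0446], 10], [[0, 0, 0], [0, 0, -0.0446], 10]]'
cat > look.py <<'E'
from h import *
e=read_state()["eef_pos"]; print(e.round(1),go([479,-281,285],0.82))
S=cloud("scene",np.mean([cams.get_image("scene")[1] for _ in range(6)],0))
r=np.hypot(S[...,0]-e[0],S[...,1]-e[1])
q=S[(r<15)&(S[...,2]>174)&(S[...,2]<260)]; w=q.mean(0); g=np.array([1146-e[0],-351-e[1]]); g/=np.hypot(*g)
pred=np.median(q[:,:2],0)-3.2*g; print("rod",len(q),pred.round(1),"tilt",np.polyfit(q[:,2],q[:,:2],1)[0].round(3))
f=S[(r<16)&(S[...,2]>150)&(S[...,2]<168)]; print("foot",len(f),f.mean(0).round(1),f.min(0).round(1),f.max(0).round(1))
m=(S[...,2]>136)&(S[...,2]<143)&(np.hypot(S[...,0]-479,S[...,1]+281)<49)
print("rim",cv2.minAreaRect(S[m][:,:2].astype(np.float32)))
E
python3 look.py
```

```text
clock: 7.85
eef_pos: [476.6, -281.1, 281.4]
tool_rot: [-3.139, 0.001, 0.824]
force: [0.3, 0.0, -1.3]
width: 17.4
gripper_force: 58.8
[ 476.6 -281.1  281.4] (array([ 1.7,  1.7, -3.6]), array([-0.003,  0.001,  0.004]))
rod 101 [ 476.1 -281.8] tilt [0.007 0.   ]
foot 23 [ 477.8 -281.5  165.2] [ 470.1 -290.1  151.4] [ 483.6 -273.6  167.8]
rim ((479.3858642578125, -278.96234130859375), (84.3720474243164, 66.81341552734375), 79.54948425292969)
```

Converted, 20 mm / 1000 = 0.02, 15 mm / 1000 = 0.015.

```bash
python3 -m creep '[[[0.0025, 0.0018, 0], [0, 0, 0], 10], [[0, 0, 0.01], [0, 0, 0], 10], [[0, 0, 0.02], [0, 0, 0], 10], [[0, 0, 0.02], [0, 0, 0], 10], [[0, 0, 0.015], [0, 0, 0], 10], [[0, 0, 0.008], [0, 0, 0], 10], [[0, 0, 0], [0, 0, 0], 10]]'; python3 -c "
from h import *
print(go([479.5,-280.4,196],0.82),read_state()['force'].round(2))"
```

```text
clock: 8.85
eef_pos: [479.7, -280.2, 208.4]
tool_rot: [-3.139, 0.001, 0.819]
force: [-0.3, -1.1, -1.0]
width: 17.0
gripper_force: 58.8
(array([-0.2,  0. , 12.4]), array([-0.003,  0.001, -0.001])) [-0.26 -1.07 -0.98]
```

Converted, 6 mm / 1000 = 0.006, 2 mm / 1000 = 0.002, 0.003 rad / 3.1416 = 0.001.

```bash
python3 -m creep '[[[0, 0, 0.006], [0.001, 0, 0], 10], [[0, 0, 0.006], [0, 0, 0], 10], [[0, 0, 0.002], [0, 0, 0], 10], [[0, 0, 0], [0, 0, 0], 10]]'; python3 -m creep '[[[0, 0, 0.002], [0, 0, 0], 10], [[0, 0, 0], [0, 0, 0], 10]]';python3 -m creep '[[[0, 0, 0.002], [0, 0, 0], 10], [[0, 0, 0], [0, 0, 0], 10]]';python3 -m creep '[[[0, 0, 0.002], [0, 0, 0], 10], [[0, 0, 0], [0, 0, 0], 10]]'
```

```text
clock: 9.25
eef_pos: [480.3, -280.7, 195.7]
tool_rot: [-3.138, 0.0, 0.819]
force: [-0.6, -0.5, -1.1]
width: 17.1
gripper_force: 58.8
clock: 9.45
eef_pos: [480.4, -280.7, 193.8]
tool_rot: [-3.139, -0.0, 0.819]
force: [-0.4, -0.4, -1.7]
width: 17.4
gripper_force: 58.8
clock: 9.65
eef_pos: [480.3, -280.7, 191.7]
tool_rot: [-3.138, 0.0, 0.819]
force: [-0.1, -1.4, -0.7]
width: 17.1
gripper_force: 58.8
clock: 9.85
eef_pos: [480.2, -280.6, 189.6]
tool_rot: [-3.138, 0.0, 0.819]
force: [0.3, -0.3, 0.2]
width: 17.1
gripper_force: 58.8
```

Converted, 2 mm / 1000 = 0.002.

```bash
python3 -m creep '[[[0, 0, 0.002], [0, 0, 0], 10], [[0, 0, 0], [0, 0, 0], 10]]'; python3 -m creep '[[[0, 0, 0.002], [0, 0, 0], 10], [[0, 0, 0], [0, 0, 0], 10]]'
```

```text
clock: 10.05
eef_pos: [480.2, -280.6, 187.6]
tool_rot: [-3.138, 0.0, 0.819]
force: [0.4, 0.1, -1.9]
width: 17.5
gripper_force: 58.8
clock: 10.25
eef_pos: [480.2, -280.6, 185.6]
tool_rot: [-3.138, 0.0, 0.819]
force: [0.4, -0.3, -1.7]
width: 17.3
gripper_force: 58.8
```

Converted, 2 mm / 1000 = 0.002.

```bash
python3 -m creep '[[[0, 0, 0.002], [0, 0, 0], 10], [[0, 0, 0], [0, 0, 0], 10]]'; python3 -m creep '[[[0, 0, 0.002], [0, 0, 0], 10], [[0, 0, 0], [0, 0, 0], 10]]'; python3 -m creep '[[[0, 0, 0.002], [0, 0, 0], 10], [[0, 0, 0], [0, 0, 0], 10]]'
```

```text
clock: 10.45
eef_pos: [480.2, -280.6, 183.6]
tool_rot: [-3.138, 0.0, 0.819]
force: [0.3, 0.4, -0.8]
width: 17.5
gripper_force: 58.8
clock: 10.65
eef_pos: [480.2, -280.6, 181.6]
tool_rot: [-3.138, 0.0, 0.819]
force: [0.0, 0.9, -0.8]
width: 17.1
gripper_force: 58.8
clock: 10.85
eef_pos: [480.2, -280.6, 179.6]
tool_rot: [-3.138, 0.0, 0.819]
force: [-0.4, -0.6, -0.5]
width: 17.0
gripper_force: 58.8
```

Run:
```python
from h import *
f=[]
for _ in range(6):
    cams.get_image("top"); f.append(read_state()["force"])
print(np.mean(f,0).round(2),np.std(f,0).round(2))
```

```text
[ 0.02  0.04 -1.14] [0.68 0.37 0.52]
```

Converted, 2 mm / 1000 = 0.002, 1.5 mm / 1000 = 0.0015, -0.1 rad / 3.1416 = -0.0318.

```bash
python3 -m creep '[[[0, 0, 0.002], [0, 0, 0], 10], [[0, 0, 0.0015], [0, 0, 0], 10], [[0, 0, 0], [0, 0, 0], 10], [[0, 0, 0], [0, 0, -0.0318], 10], [[0, 0, 0], [0, 0, -0.0318], 10], [[0, 0, 0], [0, 0, -0.0318], 10], [[0, 0, 0], [0, 0, 0], 10]]'; python3 -c "
from h import *
print(read_state()['torque'].round(3))"
```

```text
clock: 11.85
eef_pos: [480.2, -280.7, 176.3]
tool_rot: [-3.139, -0.001, 1.119]
force: [-0.7, -0.2, -1.7]
width: 17.5
gripper_force: 58.8
[ 0.062  0.085 -0.012]
```

Converted, -0.14 rad / 3.1416 = -0.0446.

```bash
python3 -m creep '[[[0, 0, 0], [0, 0, -0.0446], 10], [[0, 0, 0], [0, 0, -0.0446], 10], [[0, 0, 0], [0, 0, -0.0446], 10], [[0, 0, 0], [0, 0, -0.0446], 10], [[0, 0, 0], [0, 0, -0.0446], 10], [[0, 0, 0], [0, 0, -0.0446], 10], [[0, 0, 0], [0, 0, -0.0446], 10], [[0, 0, 0], [0, 0, -0.0446], 10], [[0, 0, 0], [0, 0, -0.0446], 10], [[0, 0, 0], [0, 0, 0], 10]]'; python3 -c "
from h import *
print(read_state()['torque'].round(3))"; python3 -m creep '[[[0, 0, -0.002], [0, 0, 0], 10], [[0, 0, -0.002], [0, 0, 0], 10], [[0, 0, -0.001], [0, 0, 0], 10], [[0, 0, 0], [0, 0, 0], 10]]'; python3 -m creep '[[[0, 0, -0.002], [0, 0, 0], 10], [[0, 0, -0.002], [0, 0, 0], 10], [[0, 0, -0.001], [0, 0, 0], 10], [[0, 0, 0], [0, 0, 0], 10]]'
```

```text
clock: 12.85
eef_pos: [479.8, -280.7, 176.0]
tool_rot: [-3.142, -0.004, 2.377]
force: [-0.9, 0.1, -0.5]
width: 17.1
gripper_force: 58.8
[0.108 0.213 0.019]
clock: 13.25
eef_pos: [480.4, -280.6, 181.5]
tool_rot: [-3.141, -0.003, 2.378]
force: [-0.5, 0.9, -1.3]
width: 17.1
gripper_force: 58.8
clock: 13.65
eef_pos: [480.6, -280.9, 186.5]
tool_rot: [3.141, -0.002, 2.379]
force: [1.1, -0.4, -3.4]
width: 17.4
gripper_force: 58.7
```

Converted, -10 mm / 1000 = -0.01, -8 mm / 1000 = -0.008.

```bash
python3 -m creep '[[[0, 0, -0.005], [0, 0, 0], 10], [[0, 0, -0.008], [0, 0, 0], 10], [[0, 0, -0.01], [0, 0, 0], 10], [[0, 0, -0.01], [0, 0, 0], 10], [[0, 0, -0.01], [0, 0, 0], 10], [[0, 0, 0], [0, 0, 0], 10]]';python3 -m creep '[[[0, 0, -0.01], [0, 0, 0], 10], [[0, 0, -0.014], [0, 0, 0], 10], [[0, 0, -0.014], [0, 0, 0], 10], [[0, 0, -0.014], [0, 0, 0], 10], [[0, 0, -0.014], [0, 0, 0], 10], [[0, 0, -0.014], [0, 0, 0], 10], [[0, 0, -0.01], [0, 0, 0], 10], [[0, 0, -0.005], [0, 0, 0], 10], [[0, 0, 0], [0, 0, 0], 10]]'
python3 - <<'E'
from h import *
im,d=cams.get_image("scene"); u,v=map(int,proj("scene",[480,-281,210])); cv2.imwrite("pics/lift.png",cv2.resize(im[v-75:v+75,u-75:u+75],None,fx=3.5,fy=3.5,interpolation=cv2.INTER_CUBIC))
E
```

```text
clock: 14.25
eef_pos: [481.4, -281.1, 231.2]
tool_rot: [3.141, -0.0, 2.379]
force: [-0.1, -0.2, -3.6]
width: 17.1
gripper_force: 58.7
clock: 15.15
eef_pos: [480.9, -281.0, 324.8]
tool_rot: [3.141, -0.002, 2.379]
force: [-0.5, 0.7, -4.1]
width: 17.3
gripper_force: 58.7
```

View pics/lift.png

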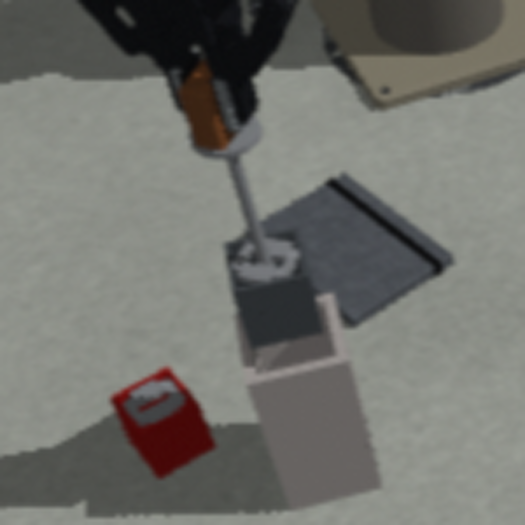

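The crop shows the grey cartridge hanging upright on the key at (275,300), just above the pot mouth at (290,370). Carrying it to the saucer.

```bash
python3 -c "
from h import *
print(go([515,277.4,325]))"
```

```text
(array([3.609e+02, 4.274e+02, 3.000e-01]), array([-0.   , -0.003,  0.   ]))
```

Converted, 23.7 mm / 1000 = 0.0237, 21.3 mm / 1000 = 0.0213.

```bash
python3 -m creep '[[[0.003, 0.0035, 0], [0, 0, 0], 10], [[0.006, 0.007, 0], [0, 0, 0], 10], [[0.01, 0.012, 0], [0, 0, 0], 10], [[0.014, 0.0166, 0], [0, 0, 0], 10], [[0.018, 0.0213, 0], [0, 0, 0], 10], [[0.02, 0.0237, 0], [0, 0, 0], 10], [[0.02, 0.0237, 0], [0, 0, 0], 10], [[0.02, 0.0237, 0], [0, 0, 0], 10], [[0.02, 0.0237, 0], [0, 0, 0], 10], [[0.02, 0.0237, 0], [0, 0, 0], 10], [[0.02, 0.0237, 0], [0, 0, 0], 10], [[0.02, 0.0237, 0], [0, 0, 0], 10]]'; python3 -m creep '[[[0.02, 0.0237, 0], [0, 0, 0], 10], [[0.02, 0.0237, 0], [0, 0, 0], 10], [[0.02, 0.0237, 0], [0, 0, 0], 10], [[0.02, 0.0237, 0], [0, 0, 0], 10], [[0.02, 0.0237, 0], [0, 0, 0], 10], [[0.018, 0.0213, 0], [0, 0, 0], 10], [[0.015, 0.0178, 0], [0, 0, 0], 10], [[0.012, 0.014, 0], [0, 0, 0], 10], [[0.008, 0.0095, 0], [0, 0, 0], 10], [[0.005, 0.006, 0], [0, 0, 0], 10], [[0.003, 0.0035, 0], [0, 0, 0], 10], [[0, 0, 0], [0, 0, 0], 10]]'; python3 -c "
from h import *
print(go([515,277.4,325],2.379))"
```

```text
clock: 16.4
eef_pos: [498.1, 17.4, 325.0]
tool_rot: [3.141, -0.003, 2.38]
force: [-0.0, 0.3, -3.9]
width: 17.1
gripper_force: 58.8
clock: 17.6
eef_pos: [514.1, 263.7, 325.3]
tool_rot: [-3.141, -0.003, 2.379]
force: [-0.0, -0.2, -3.7]
width: 17.3
gripper_force: 58.8
(array([ 8.8, 10.5,  0.3]), array([-0.   , -0.003, -0.   ]))
```

Converted, 25 mm / 1000 = 0.025, 20 mm / 1000 = 0.02.

```bash
python3 -m creep '[[[0.004, 0.005, 0], [0, 0, 0], 10], [[0.0045, 0.0053, 0.005], [0, 0, 0], 10], [[0, 0, 0.012], [0, 0, 0], 10], [[0, 0, 0.02], [0, 0, 0], 10], [[0, 0, 0.025], [0, 0, 0], 10], [[0, 0, 0.025], [0, 0, 0], 10], [[0, 0, 0.02], [0, 0, 0], 10], [[0, 0, 0.012], [0, 0, 0], 10], [[0, 0, 0.008], [0, 0, 0], 10], [[0, 0, 0.004], [0, 0, 0], 10], [[0, 0, 0.002], [0, 0, 0], 10], [[0, 0, 0], [0, 0, 0], 10]]'
python3 - <<'E'
from h import *
e=read_state()["eef_pos"]; print(e.round(1))
S=cloud("scene",np.mean([cams.get_image("scene")[1] for _ in range(5)],0))
r=np.hypot(S[...,0]-e[0],S[...,1]-e[1])
q=S[(r<40)&(S[...,2]>12)&(S[...,2]<100)]; print(q.min(0).round(1),q.max(0).round(1))
t=q[q[:,2]>np.percentile(q[:,2],97)-12]; h=np.histogram(q[:,2],bins=np.arange(12,100,4)); print(h[0],h[1][:3])
E
```

```text
clock: 18.8
eef_pos: [515.2, 277.5, 192.9]
tool_rot: [3.141, -0.003, 2.379]
force: [-0.3, -0.3, -3.4]
width: 17.1
gripper_force: 58.8
[515.2 277.5 192.9]
[487.9 250.   12.8] [542.1 312.2  98.9]
[ 1  0  2  0  0 19 23 22 22 21 24 24 24 28 24 23 34 89 66  4  4] [12 16 20]
```

Converted, 6 mm / 1000 = 0.006, 5 mm / 1000 = 0.005.

```bash
python3 -m creep '[[[0, 0, 0.006], [0, 0, 0], 10], [[0, 0, 0.006], [0, 0, 0], 10], [[0, 0, 0.005], [0, 0, 0], 10], [[0, 0, 0.003], [0, 0, 0], 10], [[0, 0, 0.001], [0, 0, 0], 10], [[0, 0, 0], [0, 0, 0], 10]]'; for i in 1 2; do python3 -m creep '[[[0, 0, 0.001], [0, 0, 0], 10], [[0, 0, 0.001], [0, 0, 0], 10], [[0, 0, 0], [0, 0, 0], 10], [[0, 0, 0], [0, 0, 0], 10]]' | egrep 'eef|force: \['; done
```

```text
clock: 19.65
eef_pos: [514.8, 277.2, 171.2]
tool_rot: [-3.141, -0.003, 2.379]
force: [-0.8, 0.1, -3.4]
width: 17.2
gripper_force: 58.8
eef_pos: [514.9, 277.3, 169.5]
force: [-0.4, -0.4, -4.3]
eef_pos: [515.1, 277.5, 167.7]
force: [-0.2, -0.2, -0.2]
```

Converted, 1.5 mm / 1000 = 0.0015, 1 mm / 1000 = 0.001.

```bash
python3 -m creep '[[[0, 0, 0.0015], [0, 0, 0], 10], [[0, 0, 0.0015], [0, 0, 0], 10], [[0, 0, 0.001], [0, 0, 0], 10], [[0, 0, 0], [0, 0, 0], 10], [[0, 0, 0], [0, 0, 0], 10]]'|egrep 'eef|force: \['; python3 -m creep '[[[0, 0, 0], [0, 0, 0.0446], 10], [[0, 0, 0], [0, 0, 0.0446], 10], [[0, 0, 0], [0, 0, 0.0446], 10], [[0, 0, 0], [0, 0, 0.0446], 10], [[0, 0, 0], [0, 0, 0.0446], 10], [[0, 0, 0], [0, 0, 0.0446], 10], [[0, 0, 0], [0, 0, 0.0446], 10], [[0, 0, 0], [0, 0, 0.0446], 10], [[0, 0, 0], [0, 0, 0.0446], 10], [[0, 0, 0], [0, 0, 0.0446], 10], [[0, 0, 0], [0, 0, 0.0446], 10], [[0, 0, 0], [0, 0, 0.0064], 10]]'
python3 - <<'E'
from h import *
f=[]
for i in range(4):
    im,_=cams.get_image("scene"); f.append(np.r_[read_state()["force"],read_state()["torque"]])
print(np.mean(f,0).round(2)); u,v=map(int,proj("scene",[515,277,58])); cv2.imwrite("pics/put.png",cv2.resize(im[v-40:v+40,u-40:u+40],None,fx=7,fy=7,interpolation=cv2.INTER_CUBIC))
E
```

```text
eef_pos: [514.9, 277.3, 163.4]
force: [-0.4, 0.5, -1.4]
clock: 22.15
eef_pos: [514.8, 277.5, 163.5]
tool_rot: [-3.139, -0.0, 0.818]
force: [0.4, 0.2, -0.7]
width: 17.3
gripper_force: 59.1
[-0.01  0.16 -0.98 -0.02  0.    0.  ]
```

View pics/put.png

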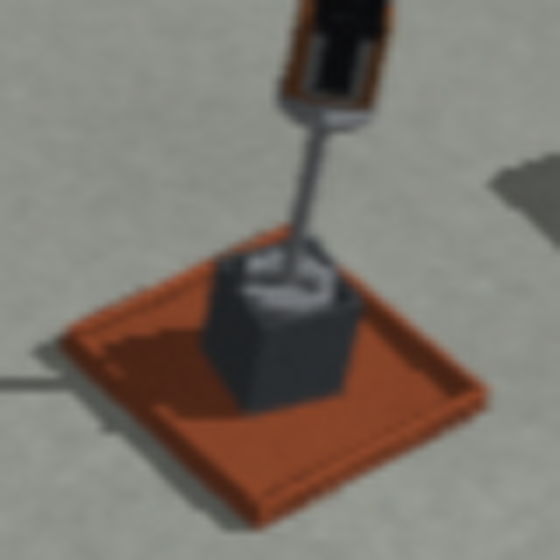

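The cartridge stands upright in mid-saucer at crop (280,330), with the key foot still inside. Check its yaw before withdrawing.

```bash
python3 - <<'E'
from h import *
S=cloud("scene",np.mean([cams.get_image("scene")[1] for _ in range(10)],0))
r=np.hypot(S[...,0]-515,S[...,1]-277)
for lo,hi in((50,64),(14,60)):
    q=S[(r<38)&(S[...,2]>lo)&(S[...,2]<hi)]; print(len(q),q.mean(0).round(1),cv2.minAreaRect(q[:,:2].astype(np.float32)))
E
python3 -m creep '[[[0, 0, -0.0015], [0, 0, 0], 10], [[0, 0, -0.0015], [0, 0, 0], 10], [[0, 0, -0.0015], [0, 0, 0], 10], [[0, 0, -0.001], [0, 0, 0], 10], [[0, 0, 0], [0, 0, 0], 10]]'
```

```text
185 [518.1 273.7  57.5] ((514.3582763671875, 276.5481262207031), (46.50810623168945, 47.122467041015625), 78.93235778808594)
369 [521.8 269.9  44.6] ((514.3099975585938, 276.67095947265625), (46.76490020751953, 47.52263641357422), 79.75640106201172)
clock: 23.35
eef_pos: [515.0, 277.3, 169.1]
tool_rot: [-3.139, -0.0, 0.819]
force: [0.5, 0.0, -1.3]
width: 17.5
gripper_force: 59.1
```

Converted, -1.5 mm / 1000 = -0.0015.

```bash
for i in 1 2 3; do python3 -m creep '[[[0, 0, -0.0015], [0, 0, 0], 10], [[0, 0, -0.0015], [0, 0, 0], 10], [[0, 0, 0], [0, 0, 0], 10]]'|egrep 'eef|force: \['; done
```

```text
eef_pos: [515.1, 277.3, 172.1]
force: [-0.2, 0.3, -1.3]
eef_pos: [515.1, 277.3, 175.1]
force: [-0.9, 0.3, -1.6]
eef_pos: [515.1, 277.3, 178.1]
force: [-0.8, -0.1, -1.6]
```

Converted, -30 mm / 1000 = -0.03, -25 mm / 1000 = -0.025, 0.14 rad / 3.1416 = 0.0446.

```bash
python3 -m creep '[[[0, 0, -0.002], [0, 0, 0], 10], [[0, 0, -0.004], [0, 0, 0], 10], [[0, 0, -0.008], [0, 0, 0], 10], [[0, 0, -0.015], [0, 0, 0], 10], [[0, 0, -0.025], [0, 0, 0], 10], [[0, 0, -0.03], [0, 0, 0], 10], [[0, 0, -0.02], [0, 0, 0.0446], 10], [[0, 0, -0.003], [0, 0, 0.0446], 10], [[0, 0, 0], [0, 0, 0.0446], 10], [[0, 0, 0], [0, 0, 0.0446], 10], [[0, 0, 0], [0, 0, 0.0414], 10], [[0, 0, 0], [0, 0, 0], 10]]'; python3 -c "
from h import *
print(go([558.2,42.7,287],0.129))
S=cloud('scene',np.mean([cams.get_image('scene')[1] for _ in range(5)],0))
r=np.hypot(S[...,0]-515,S[...,1]-277)
q=S[(r<38)&(S[...,2]>14)&(S[...,2]<75)]; print(q.max(0),cv2.minAreaRect(q[:,:2].astype(np.float32)))"
```

```text
clock: 25.45
eef_pos: [515.1, 277.2, 285.6]
tool_rot: [-3.139, 0.001, 0.129]
force: [-0.1, 0.5, -0.6]
width: 17.3
gripper_force: 59.1
(array([ 12.6, 238.1,  -2. ]), array([-0.002,  0.001, -0.   ]))
[541.91494647 301.84828538  60.79996606] ((514.8800048828125, 276.396728515625), (47.24296569824219, 47.371307373046875), 79.55538177490234)
```

Converted, 45 mm / 1000 = 0.045, 40 mm / 1000 = 0.04.

```bash
python3 -m creep '[[[0.001, 0.02, 0], [0, 0, 0], 10], [[0.002, 0.04, 0], [0, 0, 0], 10], [[0.0025, 0.045, 0], [0, 0, 0], 10], [[0.0025, 0.045, 0], [0, 0, 0], 10], [[0.0025, 0.04, 0], [0, 0, 0], 10], [[0.0015, 0.03, 0], [0, 0, 0], 10], [[0.0006, 0.015, 0], [0, 0, 0], 10], [[0, 0.003, 0], [0, 0, 0], 10], [[0, 0, 0], [0, 0, 0], 10]]'; python3 -c "
from h import *
print(go([558.2,42.7,287],0.129))"
```

```text
clock: 26.6
eef_pos: [558.1, 43.9, 284.3]
tool_rot: [-3.138, 0.002, 0.13]
force: [0.4, 0.0, -1.7]
width: 17.2
gripper_force: 59.2
(array([-0.1,  1.2, -2.7]), array([-0.004,  0.002,  0.001]))
```

Converted, 20 mm / 1000 = 0.02, 10 mm / 1000 = 0.01, 0.003 rad / 3.1416 = 0.001.

```bash
python3 -m creep '[[[0, 0.0012, 0.01], [0.001, 0, 0], 10], [[0, 0, 0.02], [0, 0, 0], 10], [[0, 0, 0.01], [0, 0, 0], 10], [[0, 0, 0.005], [0, 0, 0], 10], [[0, 0, 0.005], [0, 0, 0], 10], [[0, 0, 0], [0, 0, 0], 10]]'|egrep 'eef|force: \['; python3 -m creep '[[[0, 0, 0.01], [0, 0, 0], 10], [[0, 0, 0.02], [0, 0, 0], 10], [[0, 0, 0.02], [0, 0, 0], 10], [[0, 0, 0.02], [0, 0, 0], 10], [[0, 0, 0.015], [0, 0, 0], 10], [[0, 0, 0.007], [0, 0, 0], 10], [[0, 0, 0.003], [0, 0, 0], 10], [[0, 0, 0], [0, 0, 0], 10]]'
```

```text
eef_pos: [558.1, 42.0, 233.9]
force: [-0.7, -0.1, -1.4]
clock: 28.0
eef_pos: [558.2, 42.1, 139.4]
tool_rot: [-3.136, 0.002, 0.129]
force: [-0.4, 0.3, -0.7]
width: 17.1
gripper_force: 59.2
```

Converted, 2 mm / 1000 = 0.002, 1 mm / 1000 = 0.001, -0.004 rad / 3.1416 = -0.0013.

```bash
python3 -m creep '[[[0, 0, 0.002], [-0.0013, 0, 0], 10], [[0, 0, 0.002], [0, 0, 0], 10], [[0, 0, 0.001], [0, 0, 0], 10], [[0, 0, 0], [0, 0, 0], 10]]'|egrep 'eef|force: \['; for i in 1 2; do python3 -m creep '[[[0, 0, 0.001], [0, 0, 0], 10], [[0, 0, 0], [0, 0, 0], 10], [[0, 0, 0], [0, 0, 0], 10]]'|egrep 'eef|force: \['; done
```

```text
eef_pos: [558.0, 42.1, 134.4]
force: [0.3, -0.6, -0.9]
eef_pos: [558.0, 42.1, 133.3]
force: [-0.8, 0.4, -0.8]
eef_pos: [558.0, 42.1, 132.3]
force: [-0.1, -0.3, -1.3]
```

Converted, 1 mm / 1000 = 0.001.

```bash
for i in 1 2; do python3 -m creep '[[[0, 0, 0.001], [0, 0, 0], 10], [[0, 0, 0], [0, 0, 0], 10], [[0, 0, 0], [0, 0, 0], 10]]'|egrep 'eef|force: \['; done
```

```text
eef_pos: [558.1, 42.1, 132.0]
force: [-1.9, -1.1, 5.4]
eef_pos: [558.1, 42.1, 132.0]
force: [-3.3, -0.8, 13.9]
```

Collar is seated. Release and retreat.

Converted, -40 mm / 1000 = -0.04, -30 mm / 1000 = -0.03.

```bash
python3 -m creep '[[[0, 0, -0.0008], [0, 0, 0], 17], [[0, 0, 0], [0, 0, 0], 26], [[0, 0, 0], [0, 0, 0], 36], [[0, 0, 0], [0, 0, 0], 46], [[0, 0, 0], [0, 0, 0], 56], [[0, 0, 0], [0, 0, 0], 60], [[0, 0, -0.005], [0, 0, 0], 60], [[0, 0, -0.015], [0, 0, 0], 60], [[0, 0, -0.03], [0, 0, 0], 60], [[0, 0, -0.04], [0, 0, 0], 60], [[0, 0, -0.04], [0, 0, 0], 60], [[0, 0, 0], [0, 0, 0], 60]]'
python3 - <<'E'
from h import *
S=cloud("scene",np.mean([cams.get_image("scene")[1] for _ in range(5)],0))
r=np.hypot(S[...,0]-557,S[...,1]-42)
q=S[(r<40)&(S[...,2]>150)&(S[...,2]<175)]; print(q.max(0),q.mean(0),cv2.minAreaRect(q[:,:2].astype(np.float32)))
q=S[(r<28)&(S[...,2]>121)&(S[...,2]<130)]; print(len(q),q.mean(0))
r=np.hypot(S[...,0]-515,S[...,1]-277)
q=S[(r<38)&(S[...,2]>14)&(S[...,2]<75)]; print(q.max(0),cv2.minAreaRect(q[:,:2].astype(np.float32)))
im,_=cams.get_image("scene"); cv2.imwrite("pics/end.png",im)
E
```

```text
clock: 30.8
eef_pos: [561.9, 42.3, 267.0]
tool_rot: [-3.14, -0.01, 0.129]
force: [-0.9, 0.1, -0.3]
width: 60.0
gripper_force: 0.0
[576.22721459  74.34888786 166.11462508] [560.41740523  39.1227726  161.37971831] ((553.7177124023438, 42.05057907104492), (61.59922409057617, 44.852577209472656), 85.97350311279297)
101 [563.9707416   33.83274048 123.7588538 ]
[541.7534526  301.40167676  61.11053934] ((514.9237060546875, 276.5521545410156), (47.182838439941406, 47.97313690185547), 79.86649322509766)
```

View pics/end.png

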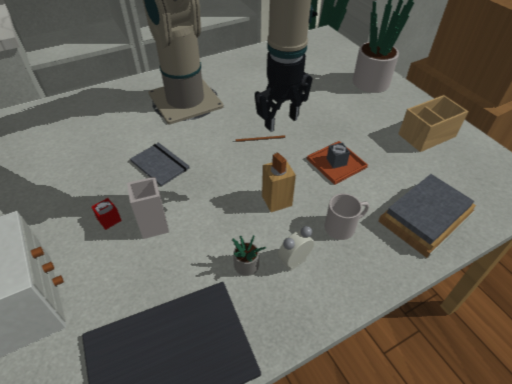

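The picture shows the key back in its stand (280,165), the cartridge in the saucer (338,154), and the mug, succulent and clock where they were. Handing in.

```bash
python3 -c "
from cell import ctrl
print(ctrl.finish_job())"
```

```text
the job is handed in; nothing more can be done
None
```

I handed the job in: the grey cartridge stands upright in the middle of the saucer and the key hangs seated in its stand, with the mug, succulent and clock unmoved; no verdict came back.

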